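# Put the pipe couplings back on the dowel rack in size order

### The job

Put the four loose grey pipe couplings away on the wooden dowel rack, one over each free dowel and standing flat on the board, so that together with the smallest and the largest coupling already at its two ends the whole row runs in order of size. Leave those two end couplings on their dowels.

Things in the scene. Friction and masses are not known exactly. Their poses are not given: they have to be found in the camera images.
- c25_mid (a point): Loose grey PVC pipe coupling (second smallest of the six): a plain open tube standing on end on the table, 32 mm outside diameter, 25 mm bore, 41 mm tall, weighing under 120 g. The point is its centre, on its axis half-way up (20.5 mm above its underside); z is its axis, and both ends are alike.
- c32_mid (a point): Loose grey PVC pipe coupling (third smallest): a plain open tube standing on end on the table, 40 mm outside diameter, 32 mm bore, 47 mm tall, weighing under 120 g. The point is its centre, on its axis half-way up (23.5 mm above its underside); z is its axis, and both ends are alike.
- c40_mid (a point): Loose grey PVC pipe coupling (third largest): a plain open tube standing on end on the table, 49 mm outside diameter, 40 mm bore, 55 mm tall, weighing under 120 g. The point is its centre, on its axis half-way up (27.5 mm above its underside); z is its axis, and both ends are alike.
- c50_mid (a point): Loose grey PVC pipe coupling (second largest): a plain open tube standing on end on the table, 60 mm outside diameter, 50 mm bore, 65 mm tall, weighing under 120 g. The point is its centre, on its axis half-way up (32.5 mm above its underside); z is its axis, and both ends are alike.
- c20_mid (a point): The smallest grey PVC coupling, 26 mm outside diameter, 20 mm bore, 35 mm tall, already standing over the dowel at one end of the rack (which end varies). The point is its centre, half-way up. It stays there.
- c63_mid (a point): The largest grey PVC coupling, 75 mm outside diameter, 63 mm bore, 79 mm tall, already standing over the dowel at one end of the rack (which end varies). The point is its centre, half-way up. It stays there.
- dowel1: 1st of the rack's four free dowels, counted from the robot's left (+y) end: an upright wooden pin, 9 mm thick, 50 mm tall. Origin at its foot, level with the board's top; z up, y along the row to the left. The fixed rack is a board 520 x 90 x 20 mm with six dowels in a row, 85 mm apart; the end ones carry the smallest and largest coupling.
- dowel2: 2nd of the rack's four free dowels, counted from the robot's left (+y) end: an upright wooden pin, 9 mm thick, 50 mm tall. Origin at its foot, level with the board's top; z up, y along the row to the left. 85 mm from the next.
- dowel3: 3rd of the rack's four free dowels, counted from the robot's left (+y) end: an upright wooden pin, 9 mm thick, 50 mm tall. Origin at its foot, level with the board's top; z up, y along the row to the left. 85 mm from the next.
- dowel4: 4th of the rack's four free dowels, counted from the robot's left (+y) end: an upright wooden pin, 9 mm thick, 50 mm tall. Origin at its foot, level with the board's top; z up, y along the row to the left. 85 mm from the next.
Mind the look-alikes: they are no part of the job. Leave any green or red look-alike of the part that bears c32_mid alone. What is shaped like the part that bears c50_mid but turquoise is not meant.

How it is judged (in metres and radians):
At the end, for the whole second after the job is handed in: The six couplings rise in size along the row. Each loose one is released and at rest over its dowel: centre within 14, 16, 20, 24 mm (32, 40, 49, 60 mm coupling) of the dowel axis, underside within 6 mm of the board, axis within 7 degrees of the dowel's (((horizontal distance between c20_mid and dowel1 below 0.2 m and horizontal distance between c25_mid and dowel1 below 0.014 m and z of c25_mid in the frame of dowel1 below 0.0265 m and angle between the z axis of c25_mid and the z axis of dowel1, either way round below 0.12 rad and horizontal distance between c32_mid and dowel2 below 0.016 m and z of c32_mid in the frame of dowel2 below 0.0295 m and angle between the z axis of c32_mid and the z axis of dowel2, either way round below 0.12 rad and horizontal distance between c40_mid and dowel3 below 0.02 m and z of c40_mid in the frame of dowel3 below 0.0335 m and angle between the z axis of c40_mid and the z axis of dowel3, either way round below 0.12 rad and horizontal distance between c50_mid and dowel4 below 0.024 m and z of c50_mid in the frame of dowel4 below 0.0385 m and angle between the z axis of c50_mid and the z axis of dowel4, either way round below 0.12 rad) or (horizontal distance between c20_mid and dowel1 above 0.2 m and horizontal distance between c50_mid and dowel1 below 0.024 m and z of c50_mid in the frame of dowel1 below 0.0385 m and angle between the z axis of c50_mid and the z axis of dowel1, either way round below 0.12 rad and horizontal distance between c40_mid and dowel2 below 0.02 m and z of c40_mid in the frame of dowel2 below 0.0335 m and angle between the z axis of c40_mid and the z axis of dowel2, either way round below 0.12 rad and horizontal distance between c32_mid and dowel3 below 0.016 m and z of c32_mid in the frame of dowel3 below 0.0295 m and angle between the z axis of c32_mid and the z axis of dowel3, either way round below 0.12 rad and horizontal distance between c25_mid and dowel4 below 0.014 m and z of c25_mid in the frame of dowel4 below 0.0265 m and angle between the z axis of c25_mid and the z axis of dowel4, either way round below 0.12 rad)) and linear speed of each of c25, c32, c40, c50 below 0.02 m/s and angular speed of each of c25, c32, c40, c50 below 0.3 rad/s); the robot touches nothing.
It fails at once if the smallest coupling is taken off or knocked off its end dowel (its centre moves more than 35 mm) or tipped over (distance of c20_mid from where it was at the start of the episode above 0.035 m or angle between c20_mid's own z axis and vertical above 0.7 rad).
It fails at once if the largest coupling is taken off or knocked off its end dowel (its centre moves more than 35 mm) or tipped over (distance of c63_mid from where it was at the start of the episode above 0.035 m or angle between c63_mid's own z axis and vertical above 0.7 rad).
It also fails if it takes over 96 s, if anything falls off the work surface, if the arm or the gripper's body presses on something with over 40 N, if the wrist force passes 120 N, or if a joint passes its speed limit or range.

### The arm

A 7-joint arm with a two-finger parallel gripper is mounted at the origin on the work surface. World frame = base frame: x ahead of the robot, y to its left, z up, the work surface at z = 0. Lengths are in mm, angles in rad, forces in N, time in s.
With the tool pointing down it reaches from about 400 to 875 mm from the base axis. Payload 6.5 kg.
Tool frame: the origin (TCP) lies on the centre line of the jaws, within the pads' length; the fingertips stand bot.tips_ahead ahead of it and the grasp point (between the pads) lies 2 mm behind it (bot.tips_ahead is the distance from the TCP to the fingertips, in mm); z points along the fingers, y is the line along which they close (so a half turn about z gives the same grasp; the last joint's range is limited). The gripper opens to 88 mm and grips with 3 to 60 N. Pads are 18 mm wide; open, the fingers measure 123 mm over their backs; the gripper's body (75 mm by 187 mm) begins 45 mm behind the grasp point.
Start: joints at [1.198, 0.536, -0.004, 1.538, 0.003, 1.067, -0.071], TCP at [196.302, -619.642, 222.616] pointing down, gripper open.
Joint ranges: [-2.7, 2.7], [-0.37, 2.16], [-1.27, 1.26], [0.24, 2.4], [-1.31, 4.45], [0.19, 1.91], [-2.76, 2.76]. Speed limits (rad/s): [2.39, 2.39, 3.14, 3.14, 3.14, 3.14, 3.14].

### API

Orientations are given as a unit quaternion [x, y, z, w].
In Python, from station import bot gives the robot as it stands.
- The arm moves only by the tool apply_moves, never from a script. Its argument "moves" is one flat list of numbers, 7 for each row, row after row: the shift along the tool's x, y, z scaled (see below), then the turn, a rotation vector about the tool's x, y, z scaled (see below), then the opening, from 0 (shut) to 1 (fully open). In form: [dx, dy, dz, ax, ay, az, gripper, dx, dy, dz, ax, ay, az, gripper, ...]. A call has 1 to 10 rows; each row shifts and turns the commanded pose from where the row before left it, along the tool's axes as they then stand; what a row does not reach is not made up. The controller multiplies each number of a shift by 5 cm and each number of a turn by 0.08 rad. A row lasts 1/10 s, in which the tool goes at most 50 mm and 8.59 degrees, less where a joint would pass 70% of its speed; a pose out of reach is approached as far as the arm can. A call with a number of a shift or a turn outside -1 to 1 is refused whole. A call with a gripper value outside its range is refused whole. The fingers move at their own pace and stop on an object; "grip_force" is the grip in N (left out, the last holds). Time passes only in rows, so rows that do not move let the fingers close. It gives the time, the measured TCP pose, the force, the opening and the grip force at its end, in the units of the state.
- bot.observe(): the state, without advancing time (a new reading comes with each control period).
- bot.read_camera(name): name is "scene" or "top" or "wrist"; returns a dict with "color" (400x640x3 uint8, blue, green, red), "z_map" (400x640 float32, mm along the optical axis (not along the pixel's ray), 0 where there is no reading), "fx", "fy", "cx", "cy" (pixels), "origin" and "rotation" of the camera in the world. Camera axes: x right, y down, z forward; pixel columns grow to the right and rows downward; lengths in mm; the calibration is good to about 2 mm. A picture is of the moment at which its call begins.
- bot.finish_job(): hands the job in; it is judged then, once.
The state is a dict: "time": time; "qpos": joint angles; "joint_vel": joint speeds; "tau": joint torques, N m; "eef_pos": TCP position; "orientation": TCP orientation; "ft_force": force on the tool from outside, world axes, zero at the start; "torque": the same for the moment, N m; "finger_gap": finger opening in mm; "finger_force": force on a finger pad.
Only numpy, scipy, OpenCV 4.12 (cv2) and the standard library are available. Lean on these libraries where they do the work, as an engineer would, in place of code of your own. Each camera call takes 0.05 s, during which the arm holds its last target. There are 200 camera calls.

## Working session

There is one attempt and no reset: what is moved stays moved. The work goes in short steps, Python scripts to look and compute and a tool call to move; the robot and the scene stay as the last step left them, time stands still between calls to the robot, and variables do not carry over. Pictures are saved under pics/ and viewed, at most 14 in all, crops included, and the job is handed in when it is done.

Besides the shell and the picture viewer there is one more tool, called after "Call:" as name(argument=value, ...) on one line, values as JSON. apply_moves: Moves the arm, as the interface text tells. Shifts and turns lie within -1 to 1; 1 stands for 5 cm of shift or 0.08 rad of turn. Its arguments: {"type":"object","properties":{"moves":{"type":"array","items":{"type":"number","minimum":-1,"maximum":1}},"grip_force":{"type":"number"}},"required":["moves"]}

```bash
mkdir -p pics; ls
python3 - <<'E'
from station import bot
import cv2,numpy as np
o=bot.observe(); print(o, bot.tips_ahead)
for n in("scene","top"):
    c=bot.read_camera(n); cv2.imwrite(f"pics/{n}0.png",c["color"]); np.savez(f"{n}0.npz",**c)
    print(n,c["fx"],c["fy"],c["cx"],c["cy"],c["origin"],np.round(c["rotation"],3).tolist())
E
```

```text
pics
{'time': 0.0, 'qpos': array([ 1.19780289,  0.53718058, -0.00443858,  1.53885491,  0.00260738,
        1.06727406, -0.07120439]), 'joint_vel': array([ 1.50603477e-04, -1.02516401e-03, -1.00642094e-03, -4.46473103e-05,
       -2.25272348e-04, -3.22369956e-03, -1.20882246e-03]), 'tau': array([-8.35423907e-05, -5.70985794e+01,  9.90631543e-01, -2.51601219e+01,
       -5.62707055e-02,  1.79460493e-02,  1.95582679e-04]), 'eef_pos': array([ 196.09185467, -619.05405814,  221.73684994]), 'orientation': array([ 9.88251986e-01,  1.52830888e-01, -1.95618214e-04, -8.32927867e-04]), 'ft_force': array([-0.10922397,  0.33622709, -0.54597123]), 'torque': array([ 0.01030594, -0.02340185, -0.02654164]), 'finger_force': 0.0, 'finger_gap': 88.36508238249225} 17.0
scene 370.14587395350486 370.14587395350486 320.63994514777903 198.56814596833706 [1023.60502726  227.05987412  571.15387772] [0.512, 0.753, -0.348, -0.224]
top 391.7893866259326 391.7893866259326 317.9177385275514 194.03799500418273 [452.93131893 -10.65934025 925.24860155] [0.708, -0.706, -0.003, -0.013]
```

View pics/top0.png

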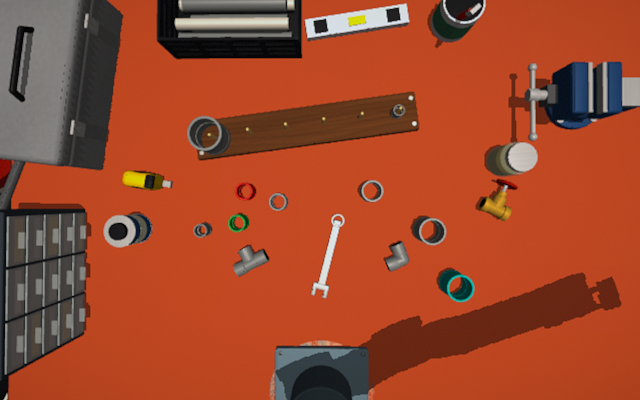

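View pics/scene0.png

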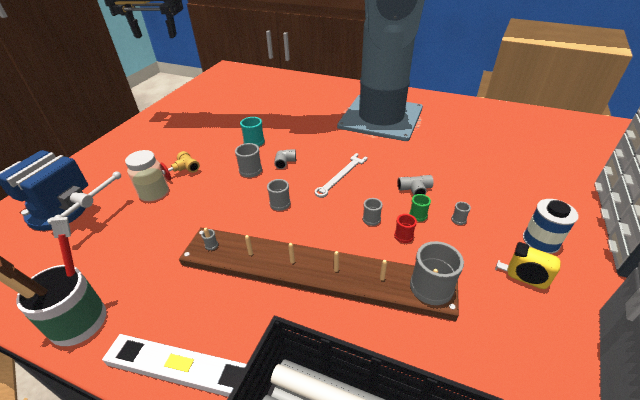

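Top view: the rack runs from c63 (208,134) on the left to c20 (399,110) on the right, with free dowels at about (247,129), (285,123), (323,118) and (361,113). The loose grey tubes are c25 (202,230), c32 (278,202), c40 (371,190) and c50 (430,231). The look-alikes are red (246,191), green (238,222) and turquoise (460,288); the grey tee and elbow are not tubes. Because c63 is on the left, dowels 1 to 4 get c50, c40, c32 and c25.

```bash
cat > h.py <<'E'
import numpy as np,cv2
from scipy.spatial.transform import Rotation as R
def load(n): return dict(np.load(n))
def cloud(c):
    v,u=np.mgrid[:400,:640]; z=c["z_map"]
    p=np.dstack([(u-c["cx"])/c["fx"]*z,(v-c["cy"])/c["fy"]*z,z])
    return p@R.from_quat(c["rotation"]).as_matrix().T+c["origin"]
def ray(c,u,v,h):
    d=R.from_quat(c["rotation"]).apply([(u-c["cx"])/c["fx"],(v-c["cy"])/c["fy"],1])
    return c["origin"]+d*(h-c["origin"][2])/d[2]
def off(o,tgt):  # world target xyz -> tool-frame shift in units
    d=np.asarray(tgt)-o["eef_pos"]; return R.from_quat(o["orientation"]).inv().apply(d)/50
E
python3 - <<'E'
from h import *
c=load("top0.npz"); P=cloud(c); col=c["color"].astype(int)
for n,u,v,D,H in [("c25",202,230,32,41),("c32",278,202,40,47),("c40",371,190,49,55),("c50",430,231,60,65),("c63",208,134,75,99),("c20",399,110,26,55)]:
    s=22; m=np.zeros((400,640),bool); m[v-s:v+s,u-s:u+s]=1
    m&=(abs(P[...,2]-H)<7)&(c["z_map"]>0)
    q=P[m]; xy=q[:,:2].astype(np.float32)
    (a,r)=cv2.minEnclosingCircle(xy); vv,uu=np.nonzero(m)
    ra=ray(c,(uu.min()+uu.max())/2,(vv.min()+vv.max())/2,H)
    print(n,m.sum(),np.round(a,1),"dia",round(2*r,1),D,"z",np.median(q[:,2]).round(1),"ray",ra.round(1))
print("board z",np.median(P[115:125,300:310,2]),"table",np.median(P[250:300,150:200,2]))
hsv=cv2.cvtColor(c["color"],cv2.COLOR_BGR2HSV)
for u,v in[(247,129),(285,123),(323,118),(361,113)]:
    g=P[v-8:v+9,u-8:u+9,2]; m=(g>50)
    b=c["color"][v-8:v+9,u-8:u+9].max(2); b=b>150
    for mm in(m,b):
        y,x=np.nonzero(mm); 
        if len(x): print((u,v),len(x),ray(c,u-8+x.mean(),v-8+y.mean(),70).round(1))
im=cv2.resize(c["color"][90:310,180:480],(780,572),interpolation=cv2.INTER_CUBIC); cv2.imwrite("pics/crop.png",im)
E
```

```text
c25 77 [382.3 278.3] dia 32.0 32 z 39.4 ray [382.6 277.5  41. ]
c32 97 [447.8 101.5] dia 39.8 40 z 45.7 ray [447.7 101.8  47. ]
c40 133 [ 472.5 -110.4] dia 48.9 49 z 53.7 ray [ 472.5 -110.2   55. ]
c50 212 [ 383.7 -240. ] dia 59.8 60 z 63.1 ray [ 384.2 -239.5   65. ]
c63 336 [594.3 251.4] dia 75.7 75 z 97.7 ray [593.4 250.3  99. ]
c20 58 [ 651.9 -169.7] dia 25.9 26 z 53.7 ray [ 651.2 -168.9   55. ]
board z 18.989258905440522 table -0.9083847447161588
(247, 129) 19 [606.1 163.4  70. ]
(247, 129) 7 [608.7 164.4  70. ]
(285, 123) 19 [618.   81.2  70. ]
(285, 123) 8 [620.   80.7  70. ]
(323, 118) 15 [628.2  -2.   70. ]
(323, 118) 7 [631.9  -3.2  70. ]
(361, 113) 20 [639.6 -85.5  70. ]
(361, 113) 7 [642.6 -87.2  70. ]
```

View pics/crop.png

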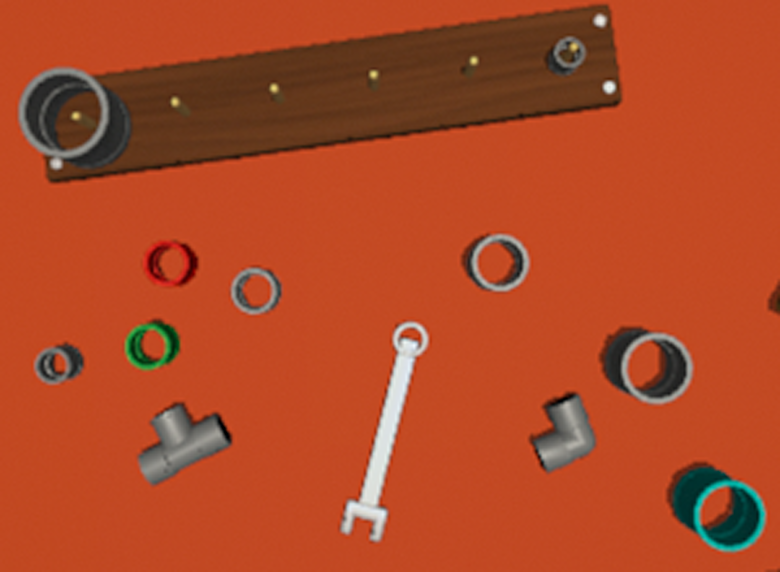

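The crop confirms it: the plain grey tubes are c25, c32, c40 and c50 at the measured spots, and the diameters match (32.0/39.8/48.9/59.8 mm). The dowel spacing comes out at about 84.6 mm. First I turn the tool so the jaws close across the row.

Call:
apply_moves(moves=[0,0,0,0,0,-1,1,0,0,0,0,0,-1,1,0,0,0,0,0,-1,1,0,0,0,0,0,-1,1,0,0,0,0,0,-1,1,0,0,0,0,0,-1,1,0,0,0,0,0,-1,1,0,0,0,0,0,-1,1,0,0,0,0,0,-1,1], grip_force=20)

```text
time: 1.0
eef_pos: [196.1, -619.3, 222.1]
orientation: [0.87, 0.493, 0.0, -0.001]
ft_force: [0.3, -0.2, -0.6]
finger_gap: 88.1
finger_force: 0.0
```

Call:
apply_moves(moves=[0,0,0,0,0,-1,1,0,0,0,0,0,-1,1,0,0,0,0,0,-1,1,0,0,0,0,0,-1,1,0,0,0,0,0,-1,1,0,0,0,0,0,-1,1,0,0,0,0,0,-1,1,0,0,0,0,0,-1,1,0,0,0,0,0,-0.49,1,0,0,0,0,0,0,1])

```text
time: 2.0
eef_pos: [196.1, -619.4, 222.1]
orientation: [0.658, 0.753, 0.0, -0.0]
ft_force: [0.5, -0.7, -0.6]
finger_gap: 88.1
finger_force: 0.0
```

Run:
```python
from h import *; from station import bot
o=bot.observe(); print(o["time"],o["eef_pos"],R.from_quat(o["orientation"]).as_matrix().round(3),o["qpos"].round(2)); print(off(o,[384,-239.7,200]))
```

```text
2.0 [ 196.05144369 -619.35096028  222.08459111] [[-0.135  0.991 -0.   ]
 [ 0.991  0.135  0.001]
 [ 0.001 -0.    -1.   ]] [ 1.41  0.56 -0.32  1.52  0.19  1.09  1.19]
[7.01575736 4.74945042 0.44806868]
```

Call:
apply_moves(moves=[0.78,0.53,0.05,0,0,0,1,0.78,0.53,0.05,0,0,0,1,0.78,0.53,0.05,0,0,0,1,0.78,0.53,0.05,0,0,0,1,0.78,0.53,0.05,0,0,0,1,0.78,0.53,0.05,0,0,0,1,0.78,0.53,0.05,0,0,0,1,0.78,0.53,0.05,0,0,0,1,0.78,0.51,0.05,0,0,0,1,0,0,0,0,0,0,1])

```text
time: 3.0
eef_pos: [386.9, -233.8, 200.2]
orientation: [0.655, 0.756, 0.001, -0.0]
ft_force: [-0.6, 0.3, -0.4]
finger_gap: 88.1
finger_force: 0.0
```

Call:
apply_moves(moves=[0,0,0,0,0,0,1,0,0,0,0,0,0,1])

```text
time: 3.2
eef_pos: [383.7, -241.0, 200.0]
orientation: [0.659, 0.753, -0.0, -0.0]
ft_force: [-0.8, -0.2, -1.0]
finger_gap: 88.6
finger_force: 0.0
```

Run:
```python
from h import *; from station import bot
c=bot.read_camera("wrist"); cv2.imwrite("pics/w1.png",c["color"])
o=bot.observe(); print(o["time"],o["eef_pos"],R.from_quat(o["orientation"]).as_matrix().round(3),o["qpos"].round(2)); print(off(o,[384,-239.7,52]))
P=cloud(c); m=(abs(P[...,2]-65)<5)&(np.hypot(P[...,0]-384,P[...,1]+240)<45)&(c["color"].max(2).astype(int)-c["color"].min(2)<40)
print(m.sum(),cv2.minEnclosingCircle(P[m][:,:2].astype(np.float32)))
```

```text
3.25 [ 383.59894919 -241.24571965  200.02282507] [[-0.132  0.991 -0.   ]
 [ 0.991  0.132 -0.   ]
 [-0.    -0.    -1.   ]] [ 0.9   0.27 -0.5   2.04  0.17  0.87  0.43]
[0.03048948 0.01343406 2.96044129]
781 ((384.908447265625, -242.69175720214844), 29.4512939453125)
```

View pics/w1.png

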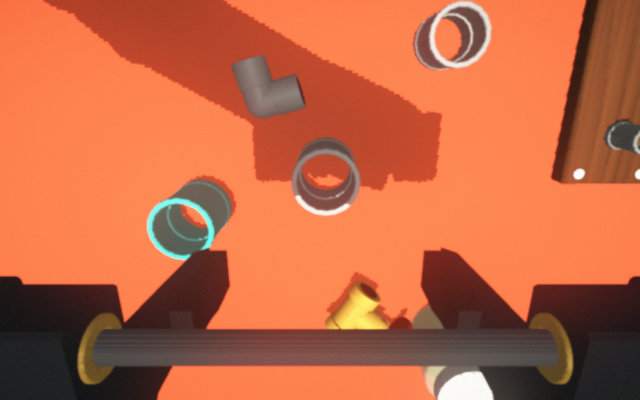

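The wrist view shows grey c50 at (326,178), centred between the jaws, with turquoise to the side at (181,228). I descend and grip.

Call:
apply_moves(moves=[0,0.01,0.6,0,0,0,1,0,0,0.6,0,0,0,1,0,0,0.6,0,0,0,1,0,0,0.6,0,0,0,1,0,0,0.56,0,0,0,1,0,0,0,0,0,0,1,0,0,0,0,0,0,0.3,0,0,0,0,0,0,0.3,0,0,0,0,0,0,0.3,0,0,0,0,0,0,0.3], grip_force=20)

```text
time: 4.25
eef_pos: [385.4, -240.3, 53.1]
orientation: [0.658, 0.753, 0.0, 0.001]
ft_force: [0.8, 0.6, -0.1]
finger_gap: 58.3
finger_force: 0.0
```

Call:
apply_moves(moves=[0,0,0,0,0,0,0.3,0,0,0,0,0,0,0.3,0,0,0,0,0,0,0.3,0,0,0,0,0,0,0.3])

```text
time: 4.65
eef_pos: [384.8, -239.7, 52.1]
orientation: [0.658, 0.753, -0.0, -0.0]
ft_force: [0.5, -0.7, 0.5]
finger_gap: 27.3
finger_force: 0.0
```

Run:
```python
from h import *; from station import bot
o=bot.observe(); print(o)
a=bot.read_camera("wrist")["color"]; b=bot.read_camera("scene")["color"]
b=cv2.resize(b[60:260,150:400],(500,400)); cv2.imwrite("pics/w2.png",cv2.resize(np.hstack([a,b[:, :]]),(800,280)))
```

```text
{'time': 4.65, 'qpos': array([ 0.77662119,  0.53273881, -0.38656107,  2.13514578,  0.38231118,
        0.53906408,  0.24241518]), 'joint_vel': array([-1.49348100e-03,  3.11631993e-03, -5.98998172e-04, -4.08362601e-04,
       -5.48621629e-05, -6.01437850e-04,  2.49205791e-04]), 'tau': array([ 2.03146669e-02, -4.39695203e+01, -3.66796061e+00, -1.36618549e+01,
       -3.03648971e-02,  3.46030667e-02, -3.11118777e-05]), 'eef_pos': array([ 384.79630384, -239.72686713,   52.12929236]), 'orientation': array([ 6.57682175e-01,  7.53295530e-01, -2.01757440e-05, -1.87281167e-05]), 'ft_force': array([ 0.45570639, -0.73387988,  0.49516749]), 'torque': array([-0.02663305, -0.15762365,  0.00929779]), 'finger_force': 0.0, 'finger_gap': 27.273811128876435}
```

View pics/w2.png

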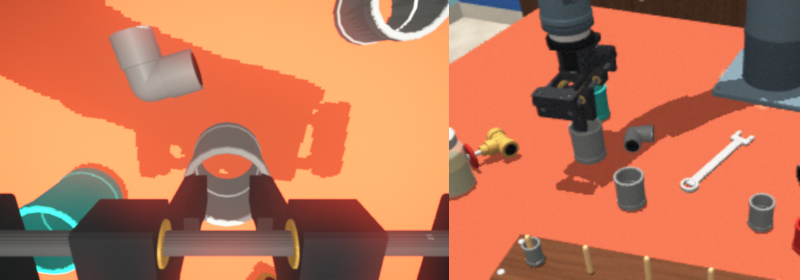

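Run:
```python
from h import *; from station import bot
for n in("wrist","scene"):
    c=bot.read_camera(n); P=cloud(c)
    m=(abs(P[...,2]-63)<3)&(np.hypot(P[...,0]-384,P[...,1]+240)<75)&(c["color"].max(2).astype(int)-c["color"].min(2)<60)&(c["color"].max(2)>70)
    q=P[m]; print(n,m.sum(),q.min(0),q.max(0),cv2.minEnclosingCircle(q[:,:2].astype(np.float32)))
    if n=="wrist": cv2.imwrite("pics/w3.png",cv2.resize(c["color"][150:400,180:460],(784,700))[:600])
```

```text
wrist 2387 [ 356.57282338 -272.89893718   60.00705706] [ 411.70801606 -213.11008355   65.96343081] ((385.2735900878906, -243.0272979736328), 30.20919418334961)
scene 83 [ 354.73776594 -266.63779396   60.14633196] [ 413.67758927 -210.0040536    65.99936184] ((384.181884765625, -238.07843017578125), 30.05396270751953)
```

View pics/w3.png

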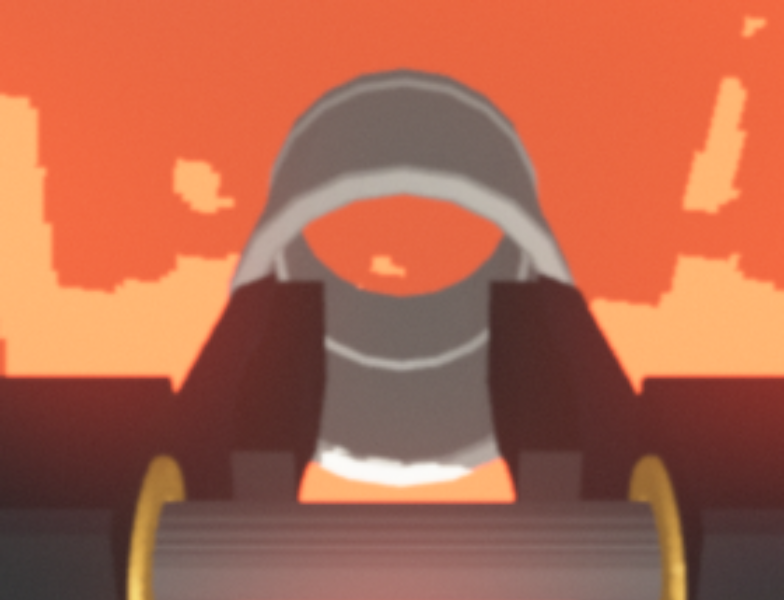

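Run:
```python
from h import *; from station import bot
c=bot.read_camera("wrist"); P=cloud(c); g=c["color"].max(2)
for v in(240,252,256,260,270,285,300,310): print(v,[P[v,u].round(0).tolist() for u in(270,285,330,365)])
c=bot.read_camera("scene"); P=cloud(c)
m=(np.hypot(P[...,0]-384,P[...,1]+240)<60)&(c["color"].max(2)<60)&(P[...,2]>20)
q=P[m]; print(m.sum(),q[np.argsort(q[:,2])][:12].round(0)); 
print(bot.observe()["eef_pos"],bot.observe()["finger_gap"],c["origin"])
cv2.imwrite("pics/s3.png",cv2.resize(c["color"][50:170,190:310],(600,600),interpolation=cv2.INTER_CUBIC))
```

```text
240 [[359.0, -231.0, 63.0], [363.0, -255.0, 11.0], [391.0, -257.0, -2.0], [410.0, -244.0, 21.0]]
252 [[361.0, -233.0, 71.0], [367.0, -234.0, 68.0], [392.0, -265.0, -1.0], [402.0, -230.0, 67.0]]
256 [[361.0, -234.0, 75.0], [367.0, -234.0, 72.0], [393.0, -267.0, 1.0], [401.0, -229.0, 73.0]]
260 [[362.0, -233.0, 78.0], [368.0, -234.0, 75.0], [393.0, -267.0, 7.0], [401.0, -229.0, 76.0]]
270 [[363.0, -234.0, 86.0], [369.0, -234.0, 85.0], [392.0, -267.0, 20.0], [400.0, -229.0, 85.0]]
285 [[364.0, -234.0, 96.0], [370.0, -234.0, 96.0], [392.0, -267.0, 36.0], [399.0, -230.0, 95.0]]
300 [[366.0, -234.0, 106.0], [371.0, -233.0, 105.0], [392.0, -266.0, 52.0], [398.0, -230.0, 105.0]]
310 [[367.0, -234.0, 111.0], [371.0, -235.0, 109.0], [392.0, -267.0, 60.0], [398.0, -230.0, 112.0]]
2032 [[ 374. -265.   43.]
 [ 359. -253.   48.]
 [ 385. -265.   56.]
 [ 363. -232.   67.]
 [ 405. -239.   68.]
 [ 368. -241.   68.]
 [ 406. -236.   69.]
 [ 398. -226.   70.]
 [ 363. -229.   70.]
 [ 369. -234.   71.]
 [ 371. -236.   71.]
 [ 369. -231.   71.]]
[ 384.77522796 -239.73641541   52.07239161] 26.379872641932792 [1023.60502726  227.05987412  571.15387772]
```

View pics/s3.png

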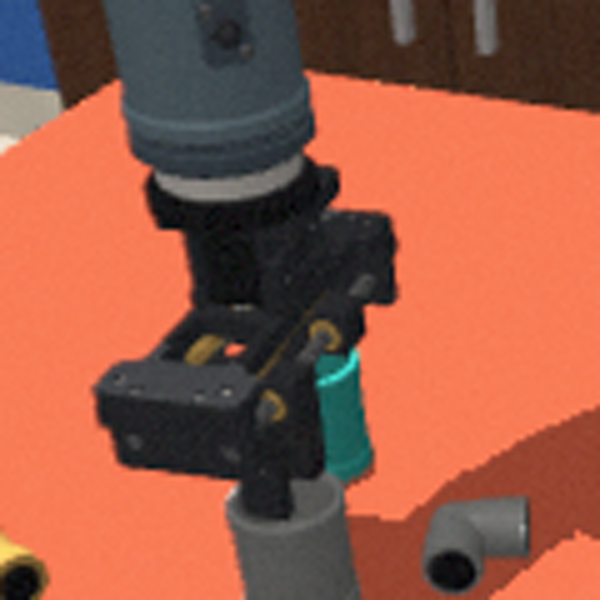

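The fingertips stand at z≈67, just above the c50 rim, although the reported TCP of 52 would put them at 35. So the reported TCP and the real fingers disagree by about 32 mm in height. I'll measure the real jaw centre from two cameras before going on.

Run:
```python
from h import *; from station import bot
for n in("scene","wrist","top"):
    c=bot.read_camera(n); P=cloud(c)
    base=(np.hypot(P[...,0]-384,P[...,1]+235)<45)&(c["color"].max(2)<75)&(c["z_map"]>0)
    for a,b in((66,75),(75,85),(85,95),(95,105)):
        q=P[base&(P[...,2]>a)&(P[...,2]<b)]
        if len(q)>3: print(n,a,len(q),"x",np.percentile(q[:,0],[2,25,50,75,98]).round(0),"y",np.percentile(q[:,1],[2,25,50,75,98]).round(0))
o=bot.observe(); print(o["eef_pos"],o["orientation"],o["finger_gap"])
```

```text
scene 66 34 x [360. 369. 370. 406. 411.] y [-245. -239. -233. -231. -225.]
scene 75 64 x [356. 368. 373. 409. 412.] y [-244. -238. -233. -230. -224.]
scene 85 63 x [358. 368. 396. 410. 413.] y [-244. -239. -232. -229. -224.]
scene 95 33 x [357. 365. 370. 406. 411.] y [-243. -233. -231. -226. -223.]
wrist 66 66 x [398. 399. 399. 400. 401.] y [-239. -230. -230. -230. -229.]
wrist 75 130 x [397. 398. 398. 399. 400.] y [-242. -236. -230. -230. -229.]
wrist 85 90 x [398. 398. 399. 399. 400.] y [-239. -235. -232. -230. -229.]
top 66 5 x [360. 362. 366. 368. 368.] y [-231. -231. -230. -230. -217.]
[ 384.80592361 -239.77264788   52.09685081] [ 6.57717889e-01  7.53264348e-01 -9.91108733e-06 -1.57066264e-05] 26.453481005835087
```

Scene puts the jaw centre at about (384.5, -235) with tips at z≈67, so the real tips sit about 15 mm above the reported TCP. Vision wins here: I open, shift back 3 mm and go 30 mm lower, watching the force.

Call:
apply_moves(moves=[0,0,0,0,0,0,1,0,0,0,0,0,0,1,0,0,0,0,0,0,1,0,0,0,0,0,0,1,0,0,0,0,0,0,1,0,0,0,0,0,0,1,0,0,0,0,0,0,1,0,0,0,0,0,0,1])

```text
time: 5.9
eef_pos: [384.8, -239.8, 52.1]
orientation: [0.658, 0.753, -0.0, -0.0]
ft_force: [1.1, 0.1, -0.5]
finger_gap: 87.1
finger_force: 0.0
```

Call:
apply_moves(moves=[-0.06,0,0.1,0,0,0,1,0,0,0.1,0,0,0,1,0,0,0.1,0,0,0,1,0,0,0.1,0,0,0,1,0,0,0.1,0,0,0,1,0,0,0.1,0,0,0,1,0,0,0,0,0,0,1])

```text
time: 6.6
eef_pos: [384.8, -242.4, 21.4]
orientation: [0.658, 0.753, -0.0, -0.001]
ft_force: [-0.7, 0.1, 0.4]
finger_gap: 88.1
finger_force: 0.0
```

Call:
apply_moves(moves=[0,0,0,0,0,0,0.4,0,0,0,0,0,0,0.4,0,0,0,0,0,0,0.4,0,0,0,0,0,0,0.4,0,0,0,0,0,0,0.4,0,0,0,0,0,0,0.4])

```text
time: 7.2
eef_pos: [385.3, -242.8, 22.3]
orientation: [0.658, 0.753, -0.0, 0.0]
ft_force: [-0.5, 0.2, 3.7]
finger_gap: 60.4
finger_force: 20.0
```

Call:
apply_moves(moves=[0,0,-0.3,0,0,0,0.4,0,0,-0.5,0,0,0,0.4,0,0,-0.6,0,0,0,0.4,0,0,-0.6,0,0,0,0.4,0,0,-0.4,0,0,0,0.4,0,0,0,0,0,0,0.4])

```text
time: 7.8
eef_pos: [386.7, -243.7, 144.3]
orientation: [0.658, 0.753, 0.0, 0.002]
ft_force: [1.2, -0.5, -0.4]
finger_gap: 60.5
finger_force: 20.0
```

Call:
apply_moves(moves=[0.7,0.52,0,0,0,0,0.4,0.82,0.61,0,0,0,0,0.4,0.82,0.61,0,0,0,0,0.4,0.82,0.61,0,0,0,0,0.4,0.82,0.61,0,0,0,0,0.4,0.82,0.61,0,0,0,0,0.4,0.82,0.61,0,0,0,0,0.4,0.82,0.61,0,0,0,0,0.4,0.6,0.45,0,0,0,0,0.4,0.38,0.28,0,0,0,0,0.4])

```text
time: 8.8
eef_pos: [604.9, 159.2, 140.4]
orientation: [0.656, 0.754, 0.0, -0.001]
ft_force: [-0.0, 0.4, -2.0]
finger_gap: 60.2
finger_force: 20.0
```

Call:
apply_moves(moves=[0,0,0,0,0,0,0.4,0,0,0,0,0,0,0.4,0,0,0,0,0,0,0.4])

```text
time: 9.1
eef_pos: [604.2, 153.5, 141.0]
orientation: [0.658, 0.753, -0.001, -0.0]
ft_force: [0.6, 0.0, -1.7]
finger_gap: 60.1
finger_force: 20.0
```

```bash
cat > look.py <<'E'
import sys; from h import *; from station import bot
# args: top-height of held coupling, OD, dowel x y, bottom z ; uses scene+top
H,D,dx,dy=map(float,sys.argv[1:5])
o=bot.observe(); print("tcp",o["eef_pos"].round(1),"R",R.from_quat(o["orientation"]).as_matrix().round(3)[:,0],"gap",o["finger_gap"],"t",o["time"])
for n in("scene","wrist","top"):
    c=bot.read_camera(n); P=cloud(c); k=c["color"].astype(int)
    m=(np.hypot(P[...,0]-dx,P[...,1]-dy)<D/2+22)&(k.max(2)-k.min(2)<30)&(k.max(2)>85)&(abs(P[...,2]-H)<5)
    q=P[m]
    if len(q)>8: print(n,len(q),"z",np.percentile(q[:,2],[2,98]).round(1),np.round(cv2.minEnclosingCircle(q[:,:2].astype(np.float32))[0],1),cv2.minEnclosingCircle(q[:,:2].astype(np.float32))[1]*2)
c=bot.read_camera("scene"); cv2.imwrite("pics/"+sys.argv[5],cv2.resize(c["color"][120:320,180:480],(780,520)))
E
python3 look.py 183 60 608.6 165 a1.png
```

```text
tcp [604.2 153.5 141. ] R [-0.133  0.991 -0.002] gap 60.08676115872602 t 9.1
wrist 3744 z [178.4 183.4] [604.5 153.3] 60.733802795410156
```

View pics/a1.png

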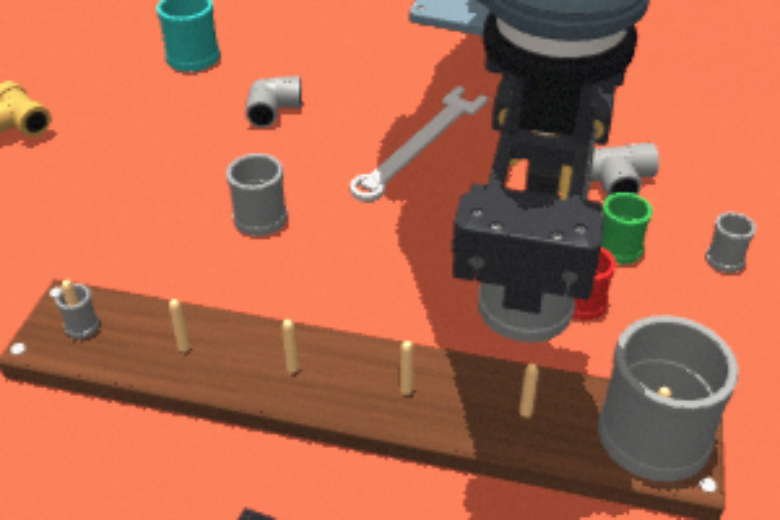

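Run:
```python
from h import *
c=load("scene0.npz"); f=lambda u,v,h: ray(c,180+u/2.6,120+v/2.6,h)
p=f(528,338,118); d=c["origin"][:2]-p[:2]; d/=np.hypot(*d); print("c50",p[:2]-30*d, "left/right mid", (f(481,300,118)+f(572,300,118))/2)
for u,v in((531,366),(406,343),(288,321),(174,301)): print(f(u,v,70).round(1))
```

```text
c50 [596.62848859 160.07788609] left/right mid [595.60065442 155.61888505 118.        ]
[607.1 166.2  70. ]
[618.1  82.3  70. ]
[628.9  -1.3  70. ]
[640.8 -85.7  70. ]
```

Call:
apply_moves(moves=[0.16,0.12,0,0,0,0,0.4,0,0,0,0,0,0,0.4,0,0,0,0,0,0,0.4])

```text
time: 9.6
eef_pos: [609.9, 164.7, 142.2]
orientation: [0.657, 0.753, 0.0, -0.0]
ft_force: [-0.2, -0.5, -0.5]
finger_gap: 59.9
finger_force: 20.0
```

Call:
apply_moves(moves=[0,0,0.3,0,0,0,0.4,0,0,0.3,0,0,0,0.4,0,0,0.3,0,0,0,0.4,0,0,0.2,0,0,0,0.4,0,0,0.2,0,0,0,0.4,0,0,0,0,0,0,0.4])

```text
time: 10.2
eef_pos: [608.7, 163.7, 75.3]
orientation: [0.658, 0.753, -0.001, -0.001]
ft_force: [0.4, -0.4, -1.2]
finger_gap: 60.1
finger_force: 20.0
```

Call:
apply_moves(moves=[0,0,0.2,0,0,0,0.4,0,0,0.2,0,0,0,0.4,0,0,0.2,0,0,0,0.4,0,0,0.04,0,0,0,0.4,0,0,0,0,0,0,0.4])

```text
time: 10.7
eef_pos: [609.5, 164.0, 44.5]
orientation: [0.658, 0.753, -0.0, -0.0]
ft_force: [-0.0, -0.2, -0.7]
finger_gap: 60.3
finger_force: 20.0
```

Call:
apply_moves(moves=[0,0,0.04,0,0,0,0.4,0,0,0,0,0,0,1,0,0,0,0,0,0,1,0,0,0,0,0,0,1,0,0,0,0,0,0,1,0,0,0,0,0,0,1,0,0,-0.4,0,0,0,1,0,0,-0.8,0,0,0,1,0,0,-0.8,0,0,0,1,0,0,-0.2,0,0,0,1])

```text
time: 11.7
eef_pos: [612.3, 165.3, 157.8]
orientation: [0.658, 0.753, 0.003, 0.002]
ft_force: [0.6, 0.5, 0.3]
finger_gap: 88.2
finger_force: 0.0
```

```bash
python3 look.py 85 60 608 165 a2.png
python3 - <<'E'
from h import *; from station import bot
print(off(bot.observe(),[473,-113.5,100]))
E
```

```text
tcp [612.3 165.3 157.8] R [-0.135  0.991  0.001] gap 88.20308321358831 t 11.7
scene 303 z [80.4 87.2] [609.4 166.5] 60.3918571472168
wrist 1298 z [80.5 84.7] [610.5 164.5] 58.950321197509766
[-5.12331976 -3.44202002  1.0469229 ]
```

View pics/a2.png

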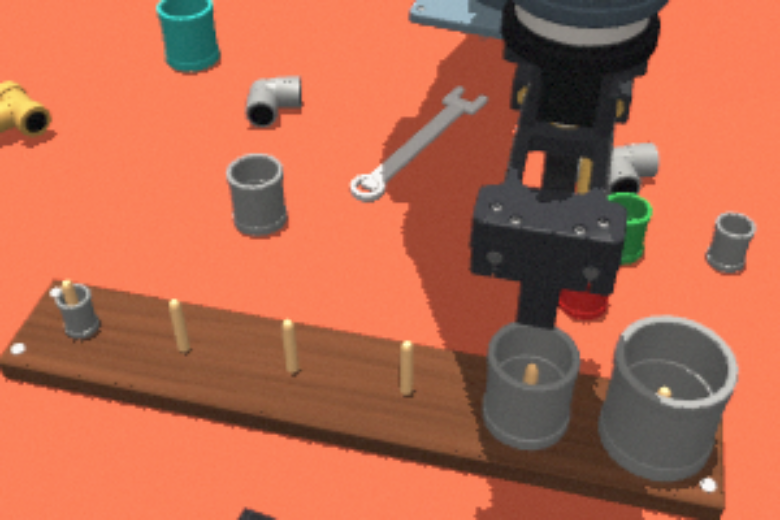

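c50 stands flat over dowel 1 with its centre at (609,166). Next is c40.

Call:
apply_moves(moves=[-0.6,-0.4,0,0,0,0,1,-0.68,-0.46,0,0,0,0,1,-0.68,-0.46,0,0,0,0,1,-0.68,-0.46,0,0,0,0,1,-0.68,-0.46,0,0,0,0,1,-0.68,-0.46,0,0,0,0,1,-0.68,-0.46,0,0,0,0,1,-0.44,-0.28,0,0,0,0,1,0,0,0,0,0,0,1,0,0,0,0,0,0,1])

```text
time: 12.9
eef_pos: [473.0, -112.7, 151.9]
orientation: [0.658, 0.753, -0.0, -0.001]
ft_force: [0.9, 0.1, -0.4]
finger_gap: 88.2
finger_force: 0.0
```

```bash
python3 look.py 55 49 472.5 -110.3 a3.png
python3 - <<'E'
from h import *; from station import bot
print(off(bot.observe(),[473,-113,12]))
E
```

```text
tcp [ 473.  -112.7  151.9] R [-0.134  0.991  0.001] gap 88.15788423669215 t 12.9
scene 102 z [50.5 57.2] [ 472.9 -107.3] 50.274600982666016
wrist 222 z [52.1 55.1] [ 473.6 -113.1] 48.02833938598633
top 18 z [51.3 56.3] [ 472.6 -101.5] 40.53567886352539
[-0.03365243 -0.02865556  2.81512518]
```

Call:
apply_moves(moves=[0,0,0.5,0,0,0,1,0,0,0.6,0,0,0,1,0,0,0.6,0,0,0,1,0,0,0.5,0,0,0,1,0,0,0.4,0,0,0,1,0,0,0.2,0,0,0,1,0,0,0,0,0,0,1])

```text
time: 13.8
eef_pos: [473.4, -111.8, 12.1]
orientation: [0.657, 0.754, -0.0, -0.001]
ft_force: [0.7, -0.9, -0.1]
finger_gap: 88.0
finger_force: 0.0
```

Call:
apply_moves(moves=[0,0,0,0,0,0,0.3,0,0,0,0,0,0,0.3,0,0,0,0,0,0,0.3,0,0,0,0,0,0,0.3,0,0,0,0,0,0,0.3,0,0,0,0,0,0,0.3,0,0,0,0,0,0,0.3])

```text
time: 14.5
eef_pos: [474.1, -112.9, 13.4]
orientation: [0.658, 0.753, -0.0, 0.0]
ft_force: [-0.8, 0.3, 5.4]
finger_gap: 48.9
finger_force: 20.0
```

Call:
apply_moves(moves=[0,0,-0.3,0,0,0,0.3,0,0,-0.5,0,0,0,0.3,0,0,-0.6,0,0,0,0.3,0,0,-0.5,0,0,0,0.3,0,0,-0.24,0,0,0,0.3,0,0,0,0,0,0,0.3])

```text
time: 15.1
eef_pos: [474.8, -113.1, 121.1]
orientation: [0.658, 0.753, 0.001, 0.001]
ft_force: [-0.1, -0.1, -0.4]
finger_gap: 48.9
finger_force: 20.0
```

Call:
apply_moves(moves=[0.4,0.4,0,0,0,0,0.3,0.5,0.5,0,0,0,0,0.3,0.5,0.5,0,0,0,0,0.3,0.5,0.5,0,0,0,0,0.3,0.5,0.5,0,0,0,0,0.3,0.5,0.5,0,0,0,0,0.3,0.4,0.4,0,0,0,0,0.3,0.1,0.1,0,0,0,0,0.3,0,0,0,0,0,0,0.3,0,0,0,0,0,0,0.3])

```text
time: 16.1
eef_pos: [618.2, 76.8, 118.9]
orientation: [0.658, 0.753, -0.001, -0.0]
ft_force: [-0.8, -0.7, -0.3]
finger_gap: 49.2
finger_force: 20.0
```

Run:
```python
from h import *; from station import bot
o=bot.observe(); print(o["eef_pos"],off(o,[619.5,79,33]))
```

```text
[618.21415215  76.80130796 118.87192217] [0.04245918 0.03576948 1.7172966 ]
```

Call:
apply_moves(moves=[0.04,0.03,0.2,0,0,0,0.3,0,0,0.3,0,0,0,0.3,0,0,0.3,0,0,0,0.3,0,0,0.2,0,0,0,0.3,0,0,0.2,0,0,0,0.3,0,0,0,0,0,0,0.3])

```text
time: 16.7
eef_pos: [619.5, 80.5, 58.2]
orientation: [0.658, 0.753, -0.001, -0.001]
ft_force: [-1.0, -0.3, -0.3]
finger_gap: 49.0
finger_force: 20.0
```

Call:
apply_moves(moves=[0,0,0.2,0,0,0,0.3,0,0,0.2,0,0,0,0.3,0,0,0.1,0,0,0,0.3,0,0,0,0,0,0,0.3])

```text
time: 17.1
eef_pos: [620.3, 80.7, 34.3]
orientation: [0.658, 0.753, -0.0, -0.0]
ft_force: [0.7, -0.3, -0.6]
finger_gap: 48.9
finger_force: 20.0
```

Call:
apply_moves(moves=[0,0,0.02,0,0,0,0.3,0,0,0,0,0,0,1,0,0,0,0,0,0,1,0,0,0,0,0,0,1,0,0,0,0,0,0,1,0,0,0,0,0,0,1,0,0,-0.4,0,0,0,1,0,0,-0.8,0,0,0,1,0,0,-0.8,0,0,0,1,0,0,-0.4,0,0,0,1])

```text
time: 18.1
eef_pos: [622.2, 81.4, 157.7]
orientation: [0.658, 0.753, 0.002, 0.001]
ft_force: [0.1, -0.2, 0.3]
finger_gap: 88.3
finger_force: 0.0
```

```bash
python3 look.py 75 49 620 81 a4.png
python3 - <<'E'
from h import *; from station import bot
print(off(bot.observe(),[448,99,150]))
E
```

```text
tcp [622.2  81.4 157.7] R [-0.135  0.991  0.   ] gap 88.26722593005672 t 18.1
scene 212 z [70.4 77. ] [620.2  84.1] 49.157440185546875
wrist 987 z [70.7 74.6] [621.   81.6] 47.71946334838867
[ 0.82994995 -3.36947432  0.07793764]
```

Call:
apply_moves(moves=[0.1,-0.4,0,0,0,0,1,0.15,-0.6,0,0,0,0,1,0.15,-0.6,0,0,0,0,1,0.15,-0.6,0,0,0,0,1,0.15,-0.6,0,0,0,0,1,0.1,-0.4,0,0,0,0,1,0.03,-0.17,0,0,0,0,1,0,0,0,0,0,0,1,0,0,0,0,0,0,1])

```text
time: 19.2
eef_pos: [449.0, 99.0, 153.9]
orientation: [0.658, 0.753, 0.0, -0.0]
ft_force: [0.5, 0.2, 0.3]
finger_gap: 88.4
finger_force: 0.0
```

```bash
python3 look.py 47 40 447.7 101.6 a5.png
python3 - <<'E'
from h import *; from station import bot
print(off(bot.observe(),[448,99,8]))
E
```

```text
tcp [449.   99.  153.9] R [-0.134  0.991  0.   ] gap 88.42240610061076 t 19.2
scene 90 z [42.7 49.2] [448.5 101.9] 40.62794494628906
wrist 53 z [43.9 46.7] [445.3 107.6] 31.030637741088867
[-2.76721992e-03 -1.83182208e-02  2.91972649e+00]
```

Call:
apply_moves(moves=[0,0,0.5,0,0,0,1,0,0,0.6,0,0,0,1,0,0,0.6,0,0,0,1,0,0,0.5,0,0,0,1,0,0,0.4,0,0,0,1,0,0,0.3,0,0,0,1,0,0,0,0,0,0,1])

```text
time: 20.1
eef_pos: [447.2, 99.0, 7.5]
orientation: [0.658, 0.753, -0.001, -0.001]
ft_force: [0.1, -0.0, -0.0]
finger_gap: 88.1
finger_force: 0.0
```

Call:
apply_moves(moves=[0,0,0,0,0,0,0.2,0,0,0,0,0,0,0.2,0,0,0,0,0,0,0.2,0,0,0,0,0,0,0.2,0,0,0,0,0,0,0.2,0,0,0,0,0,0,0.2,0,0,0,0,0,0,0.2,0,0,0,0,0,0,0.2])

```text
time: 20.9
eef_pos: [448.2, 99.2, 9.2]
orientation: [0.658, 0.753, 0.0, 0.0]
ft_force: [-0.3, -1.0, 3.0]
finger_gap: 39.4
finger_force: 20.0
```

Call:
apply_moves(moves=[0,0,-0.3,0,0,0,0.2,0,0,-0.5,0,0,0,0.2,0,0,-0.6,0,0,0,0.2,0,0,-0.5,0,0,0,0.2,0,0,-0.3,0,0,0,0.2,0,0,0,0,0,0,0.2])

```text
time: 21.5
eef_pos: [449.4, 99.4, 120.7]
orientation: [0.658, 0.753, 0.001, 0.001]
ft_force: [-0.5, -0.9, -0.5]
finger_gap: 39.5
finger_force: 20.0
```

Call:
apply_moves(moves=[-0.3,0.4,0,0,0,0,0.2,-0.4,0.5,0,0,0,0,0.2,-0.4,0.5,0,0,0,0,0.2,-0.4,0.5,0,0,0,0,0.2,-0.4,0.5,0,0,0,0,0.2,-0.3,0.5,0,0,0,0,0.2,-0.25,0.34,0,0,0,0,0.2,-0.1,0.1,0,0,0,0,0.2,0,0,0,0,0,0,0.2,0,0,0,0,0,0,0.2])

```text
time: 22.5
eef_pos: [629.3, -3.8, 118.3]
orientation: [0.657, 0.754, -0.001, -0.001]
ft_force: [0.1, 0.3, -0.3]
finger_gap: 39.2
finger_force: 20.0
```

Run:
```python
from h import *; from station import bot
o=bot.observe(); print(o["eef_pos"],off(o,[630.7,-5,29.5]))
```

```text
[629.31977226  -3.77821551 118.30578294] [-0.02879428  0.02744772  1.77605278]
```

Call:
apply_moves(moves=[-0.03,0.02,0.2,0,0,0,0.2,0,0,0.3,0,0,0,0.2,0,0,0.3,0,0,0,0.2,0,0,0.2,0,0,0,0.2,0,0,0.2,0,0,0,0.2,0,0,0,0,0,0,0.2])

```text
time: 23.1
eef_pos: [630.7, -6.0, 57.2]
orientation: [0.658, 0.753, -0.001, -0.001]
ft_force: [-0.2, 0.5, -0.9]
finger_gap: 39.3
finger_force: 20.0
```

Call:
apply_moves(moves=[0,0,0.2,0,0,0,0.2,0,0,0.2,0,0,0,0.2,0,0,0.16,0,0,0,0.2,0,0,0,0,0,0,0.2])

```text
time: 23.5
eef_pos: [631.5, -6.0, 30.1]
orientation: [0.658, 0.753, -0.0, -0.0]
ft_force: [0.0, 0.5, -0.8]
finger_gap: 39.2
finger_force: 20.0
```

Call:
apply_moves(moves=[0,0,0.01,0,0,0,0.2,0,0,0,0,0,0,1,0,0,0,0,0,0,1,0,0,0,0,0,0,1,0,0,0,0,0,0,1,0,0,0,0,0,0,1,0,0,0,0,0,0,1,0,0,-0.6,0,0,0,1,0,0,-0.9,0,0,0,1,0,0,-0.9,0,0,0,1])

```text
time: 24.5
eef_pos: [631.3, -6.0, 151.5]
orientation: [0.658, 0.753, -0.0, -0.001]
ft_force: [0.5, -0.2, -0.2]
finger_gap: 88.2
finger_force: 0.0
```

```bash
python3 look.py 67 40 631 -3 a6.png
python3 - <<'E'
from h import *; from station import bot
print(off(bot.observe(),[382.5,275.5,150]))
E
```

```text
tcp [631.3  -6.  151.5] R [-0.135  0.991  0.   ] gap 88.2417255984943 t 24.5
scene 137 z [62.5 68.8] [630.7  -3.4] 40.46815872192383
wrist 703 z [62.4 66.7] [632.2  -5.7] 38.921119689941406
[ 6.25340826 -4.19805568  0.02017648]
```

Call:
apply_moves(moves=[0.5,-0.3,0,0,0,0,1,0.7,-0.48,0,0,0,0,1,0.7,-0.48,0,0,0,0,1,0.7,-0.48,0,0,0,0,1,0.7,-0.48,0,0,0,0,1,0.7,-0.48,0,0,0,0,1,0.7,-0.48,0,0,0,0,1,0.7,-0.48,0,0,0,0,1,0.6,-0.4,0,0,0,0,1,0.25,-0.14,0,0,0,0,1])

```text
time: 25.7
eef_pos: [377.9, 277.3, 149.4]
orientation: [0.656, 0.755, -0.001, -0.001]
ft_force: [0.0, -0.6, -0.4]
finger_gap: 88.1
finger_force: 0.0
```

Call:
apply_moves(moves=[0,0,0,0,0,0,1,0,0,0,0,0,0,1])

```text
time: 25.9
eef_pos: [381.7, 274.2, 149.6]
orientation: [0.658, 0.753, -0.001, -0.0]
ft_force: [0.5, -0.8, -0.1]
finger_gap: 88.0
finger_force: 0.0
```

```bash
python3 look.py 41 32 382.4 278 a7.png
python3 - <<'E'
from h import *; from station import bot
print(off(bot.observe(),[382.5,275.3,6]))
E
```

```text
tcp [381.7 274.2 149.6] R [-0.135  0.991 -0.001] gap 88.01401621533925 t 25.9
scene 77 z [36.8 43.5] [382.8 277.8] 32.454837799072266
wrist 284 z [36.7 40.7] [383.  276.3] 30.302213668823242
[0.02495815 0.00526873 2.88481747]
```

Call:
apply_moves(moves=[0.02,0.01,0.5,0,0,0,1,0,0,0.6,0,0,0,1,0,0,0.6,0,0,0,1,0,0,0.5,0,0,0,1,0,0,0.4,0,0,0,1,0,0,0.26,0,0,0,1,0,0,0,0,0,0,1])

```text
time: 26.8
eef_pos: [381.6, 275.4, 6.4]
orientation: [0.658, 0.753, -0.001, -0.0]
ft_force: [1.1, 0.4, -0.3]
finger_gap: 87.9
finger_force: 0.0
```

Call:
apply_moves(moves=[0,0,0,0,0,0,0.15,0,0,0,0,0,0,0.15,0,0,0,0,0,0,0.15,0,0,0,0,0,0,0.15,0,0,0,0,0,0,0.15,0,0,0,0,0,0,0.15,0,0,0,0,0,0,0.15,0,0,0,0,0,0,0.15,0,0,0,0,0,0,0.15])

```text
time: 27.7
eef_pos: [382.1, 276.4, 7.6]
orientation: [0.658, 0.753, -0.0, 0.0]
ft_force: [-1.0, 0.2, 1.5]
finger_gap: 30.7
finger_force: 20.3
```

Call:
apply_moves(moves=[0,0,-0.3,0,0,0,0.15,0,0,-0.5,0,0,0,0.15,0,0,-0.6,0,0,0,0.15,0,0,-0.6,0,0,0,0.15,0,0,-0.4,0,0,0,0.15,0,0,0,0,0,0,0.15])

```text
time: 28.3
eef_pos: [383.5, 277.5, 129.8]
orientation: [0.658, 0.753, 0.002, 0.001]
ft_force: [0.2, -0.4, 0.1]
finger_gap: 30.9
finger_force: 20.3
```

Call:
apply_moves(moves=[-0.5,0.3,0,0,0,0,0.15,-0.8,0.4,0,0,0,0,0.15,-0.8,0.4,0,0,0,0,0.15,-0.8,0.4,0,0,0,0,0.15,-0.8,0.4,0,0,0,0,0.15,-0.8,0.4,0,0,0,0,0.15,-0.8,0.4,0,0,0,0,0.15,-0.8,0.4,0,0,0,0,0.15,-0.8,0.4,0,0,0,0,0.15,-0.6,0.36,0,0,0,0,0.15])

```text
time: 29.3
eef_pos: [624.0, -72.7, 125.8]
orientation: [0.659, 0.752, -0.001, -0.0]
ft_force: [0.2, -0.8, -0.5]
finger_gap: 30.6
finger_force: 20.3
```

Call:
apply_moves(moves=[-0.4,0.26,0,0,0,0,0.15,0,0,0,0,0,0,0.15,0,0,0,0,0,0,0.15,0,0,0,0,0,0,0.15])

```text
time: 29.7
eef_pos: [638.4, -85.4, 126.8]
orientation: [0.657, 0.754, -0.0, -0.001]
ft_force: [0.6, 0.8, 0.2]
finger_gap: 31.0
finger_force: 20.3
```

```bash
python3 look.py 161 32 641.8 -87 a8.png
python3 - <<'E'
from h import *; from station import bot
o=bot.observe(); print(o["eef_pos"],off(o,[641.8,-88.8,27.8]))
E
```

```text
tcp [638.4 -85.4 126.8] R [-0.137  0.991  0.001] gap 30.967936605064757 t 29.7
scene 37 z [156.7 161.8] [635.5 -77.9] 29.28744888305664
wrist 1279 z [157.5 159.9] [639.5 -86.2] 31.516748428344727
[639.08969652 -86.2257821  127.66138439] [-0.05858646  0.04716394  1.9972107 ]
```

View pics/a8.png

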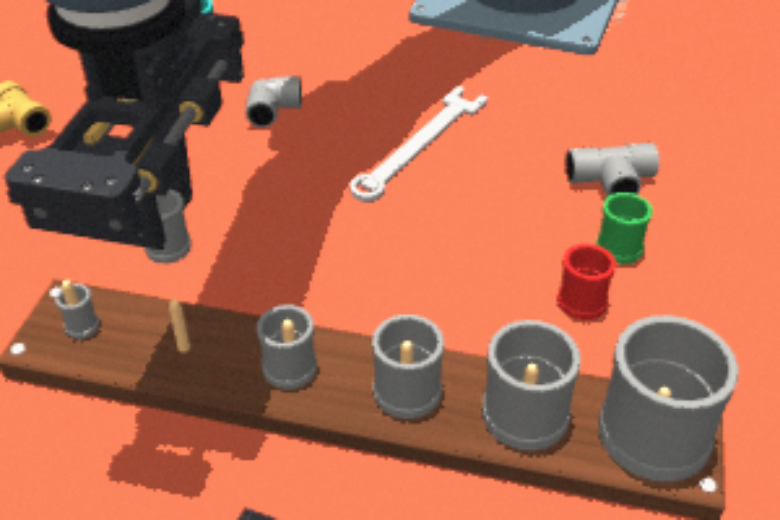

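Call:
apply_moves(moves=[-0.05,0.05,0.2,0,0,0,0.15,0,0,0.3,0,0,0,0.15,0,0,0.3,0,0,0,0.15,0,0,0,0,0,0,0.15,0,0,0,0,0,0,0.15])

```text
time: 30.4
eef_pos: [641.7, -89.2, 86.7]
orientation: [0.658, 0.753, -0.0, -0.001]
ft_force: [-0.5, -0.1, 0.8]
finger_gap: 30.8
finger_force: 20.3
```

```bash
python3 look.py 116 32 641.8 -87 a9.png
python3 - <<'E'
from h import *; from station import bot
o=bot.observe(); print(o["eef_pos"],off(o,[641.7,-88.4,27.8]))
E
```

```text
tcp [641.7 -89.2  86.7] R [-0.135  0.991  0.001] gap 30.756979585395378 t 30.4
scene 36 z [112.6 121. ] [639.6 -81.2] 27.596569061279297
wrist 2495 z [111.6 120.1] [642.9 -90.1] 33.428043365478516
[642.76005642 -89.30574532  88.22164373] [ 0.02105501 -0.0198249   1.20840859]
```

View pics/a9.png

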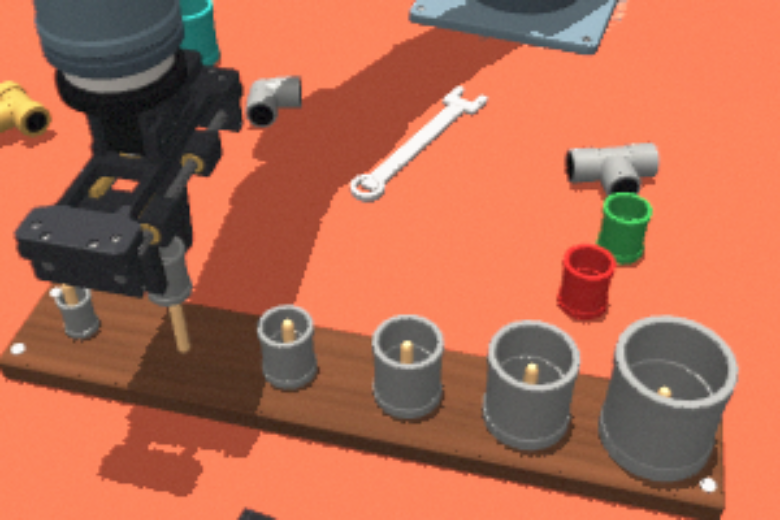

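c25 hangs directly over dowel 4, with its bottom rim at (170,300) and the pin beneath at (178,320). I lower it.

Call:
apply_moves(moves=[0,0,0.15,0,0,0,0.15,0,0,0.15,0,0,0,0.15,0,0,0.15,0,0,0,0.15,0,0,0,0,0,0,0.15])

```text
time: 31.0
eef_pos: [641.1, -89.4, 63.4]
orientation: [0.658, 0.753, -0.001, -0.001]
ft_force: [-0.1, 0.4, -0.3]
finger_gap: 30.8
finger_force: 20.3
```

Call:
apply_moves(moves=[0,0,0.2,0,0,0,0.15,0,0,0.2,0,0,0,0.15,0,0,0.2,0,0,0,0.15,0,0,0.1,0,0,0,0.15,0,0,0,0,0,0,0.15])

```text
time: 31.5
eef_pos: [641.5, -89.3, 28.9]
orientation: [0.658, 0.753, -0.001, -0.001]
ft_force: [-0.1, -0.7, -0.0]
finger_gap: 30.6
finger_force: 20.3
```

Call:
apply_moves(moves=[0,0,0.02,0,0,0,0.15,0,0,0,0,0,0,1,0,0,0,0,0,0,1,0,0,0,0,0,0,1,0,0,0,0,0,0,1,0,0,0,0,0,0,1,0,0,0,0,0,0,1,0,0,-0.6,0,0,0,1,0,0,-0.9,0,0,0,1,0,0,-0.9,0,0,0,1])

```text
time: 32.5
eef_pos: [641.6, -89.2, 150.0]
orientation: [0.658, 0.753, -0.0, -0.001]
ft_force: [0.4, -0.8, -0.6]
finger_gap: 87.9
finger_force: 0.0
```

Call:
apply_moves(moves=[0,-0.5,-0.3,0,0,0,1,0,-0.8,-0.3,0,0,0,1,0,-0.8,0,0,0,0,1,0,-0.5,0,0,0,0,1,0,0,0,0,0,0,1,0,0,0,0,0,0,1])

```text
time: 33.1
eef_pos: [513.8, -107.1, 179.5]
orientation: [0.658, 0.753, 0.0, 0.001]
ft_force: [0.9, 0.4, -0.4]
finger_gap: 88.7
finger_force: 0.0
```

```bash
for a in "61 32 641.8 -87" "67 40 631 -3" "75 49 620 81" "85 60 609 165"; do python3 look.py $a a10.png | grep -v tcp; done
```

```text
scene 89 z [56.5 62.6] [642.1 -86.8] 31.31911277770996
wrist 444 z [56.7 60.6] [642.5 -89.7] 31.751686096191406
top 9 z [58.4 62.8] [644.7 -74.3] 14.560072898864746
scene 140 z [62.4 69.1] [631.4  -3.3] 39.94197082519531
wrist 1015 z [62.3 67.6] [632.   -6.5] 40.12662887573242
top 87 z [62.8 68.4] [631.2  -4.2] 39.50811767578125
scene 216 z [70.4 77.2] [620.5  82.9] 49.18864822387695
top 117 z [70.6 76.5] [620.4  83. ] 48.60263442993164
scene 307 z [80.3 87.5] [610.1 166.9] 59.96102523803711
top 169 z [81.1 87.5] [609.3 166.5] 60.20048522949219
```

View pics/a10.png

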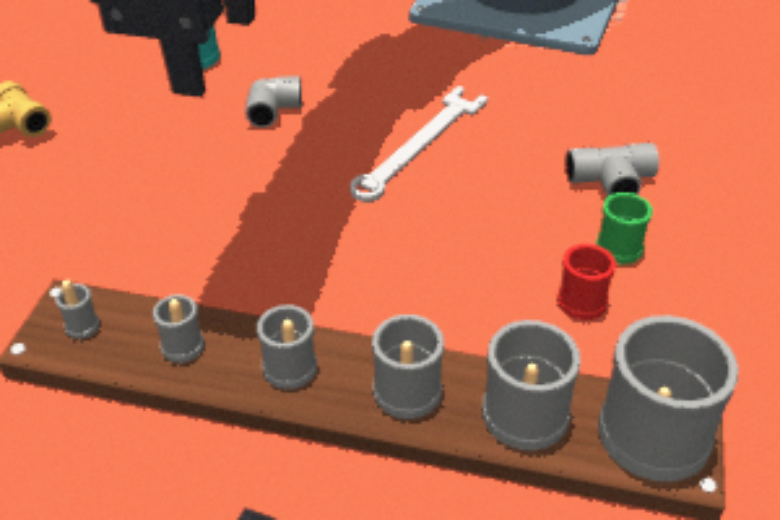

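All six couplings stand flat and in order of size, from c20 at (77,310) to c63 at (668,395). The rim heights match, and the arm is clear of the rack.

```bash
python3 -c "
from station import bot
print(bot.finish_job())"
```

```text
the job is handed in; nothing more can be done
None
```

I put all four loose couplings on their dowels and handed the job in at about 33 s; in the last pictures they stood flat and in size order, with both end couplings still in place, but the hand-in returned no verdict.

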